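# Rack a foot-plate blank on its heel

### The job

The large foot-plate blank is lying flat on a low wooden block: first lean it on the sloping rest, square heel end down at the lip, and let go of it there. Then take it again by its rounded toe end and stand it upright, heel down, in the free slot of the wooden rack, lowering it fully to the bottom of the slot before letting go. Leave the smaller blanks standing in their slots, and do not knock over or push about the other things on the bench.

Things in the scene. Friction and masses are not known exactly. Their poses are not given: they have to be found in the camera images.
- blank: the large tan cork foot-plate blank, a flat plate 170 mm long (its x), 60 mm wide (its y), 12 mm thick (its z), 0.12 kg or so. One end is square (heel, x = -85 mm), the other is a half circle of radius 30 mm (toe, tip at x = +85 mm). Origin: centre of its underside; at the start it lies flat, z up, on the wooden block, its underside 20 mm over the bench.
- bearer: fixed wooden block 110 mm long (its x), 34 mm wide, 20 mm high, on which the blank lies at the start, roughly lengthwise, overhanging it all round. Origin: centre of its underside.
- blank_heel (a point): middle of the blank's square heel edge, half-way through the thickness (x = -85, z = +6 mm in the blank's frame)
- blank_toe (a point): tip of the blank's rounded toe, half-way through the thickness (x = +85, z = +6 mm in the blank's frame)
- rest: fixed metal rest with a flat face sloping at 45 degrees, rising towards its own +x. The face is 44 mm wide (along y) and 105 mm long up the slope; at its low end stands a lip 60 mm wide and 14 mm high, square to the face. The blank's upper 65 mm overhangs the face when its heel is on the lip. Origin: centre of the underside of its 120 x 80 mm base, 8 mm thick. The whole rest is 90 mm high.
- rest_lip (a point): the inner corner where the rest's sloping face meets its lip, mid-width: x = -45, z = +16 mm in the rest's frame; from here the face runs up along (+0.707, 0, +0.707)
- rack: fixed plywood rack of four slots in a row along its x, base board 164 x 120 x 12 mm, an end cheek 62 mm high at each end. Three slots hold smaller blanks, one is free. Origin: centre of its underside.
- slot_free: the one free slot block of the rack, any of the four places. The slot is 20 mm wide (along its x), open at both ends along its y (100 mm long), between two walls 8 mm thick; pitch of the slots 36 mm. Origin: centre of the block's underside; slot floor at z = +6 mm, wall tops at z = +46 mm in its frame.
- small_a: a smaller cork blank, 96 mm tall, 56 mm wide (its y), 12 mm thick (its x), standing loose in one of the other slots, rounded end up (its z up). Origin: centre of its lower end.
- small_b: a smaller cork blank, 96 mm tall, 56 mm wide (its y), 12 mm thick (its x), standing loose in one of the other slots, rounded end up (its z up). Origin: centre of its lower end.
- small_c: a smaller cork blank, 96 mm tall, 56 mm wide (its y), 12 mm thick (its x), standing loose in one of the other slots, rounded end up (its z up). Origin: centre of its lower end.
- tin: closed round tin or jar with a paper label, 72 mm across, 100 mm tall, bystander; origin at its underside
- tape: roll of paper tape lying flat, 90 mm across, 25 mm high, bystander; origin at its underside
- driver: screwdriver lying on the bench, bystander
- mallet: hammer lying on the bench, bystander
- offcut1: flat cork offcut 90 x 50 x 8 mm, bystander
- offcut2: flat cork offcut 70 x 45 x 8 mm, bystander
- cup: white plastic cup 70 mm across, 75 mm tall, bystander
Things that resemble listed ones, but are neither listed nor needed, are in the scene too. What is shaped like the rest but green or pink is not meant.

How it is judged:
By the outcome, as a careful person would: the job done as asked, in the order asked, and still so for the second after the job is handed in, with the robot touching nothing.
It also fails if it takes over 64 s, if anything falls off the work surface, if the arm or the gripper's body presses on something with over 40 N, if the wrist force passes 120 N, or if a joint passes its speed limit or range.

### The arm

A 7-joint arm with a two-finger parallel gripper is mounted at the origin on the work surface. World frame = base frame: x ahead of the robot, y to its left, z up, the work surface at z = 0. Lengths are in m, angles in rad, forces in N, time in s.
With the tool pointing down it reaches from about 0.4 to 0.9 m from the base axis. Payload 5.6 kg.
Tool frame: the origin (TCP) lies midway between the tips of the shut fingers; the grasp point (between the pads) lies 19 mm behind it; z points along the fingers, y is the line along which they close (so a half turn about z gives the same grasp; the last joint's range is limited). The gripper opens to 92 mm and grips with 3 to 60 N. Pads are 20 mm wide; open, the fingers measure 128 mm over their backs; the gripper's body (75 mm by 189 mm) begins 69 mm behind the grasp point.
Start: joints at [1.184, 0.468, -0.012, 1.603, 0.006, 1.071, -0.056], TCP at [0.219, -0.612, 0.215] pointing down, gripper open.
Joint ranges: [-2.53, 2.53], [-0.31, 2.02], [-1.57, 1.55], [0.28, 2.44], [-1.29, 4.43], [0.15, 1.84], [-2.92, 2.92]. Speed limits (rad/s): [2.57, 2.57, 3.14, 3.14, 3.14, 3.14, 3.14].

### API

Orientations are given as a 3x3 rotation matrix whose columns are the frame's x, y, z axes.
In Python, from station import env, effector, solver, viewer, workorder, search_frame, tip_of gives the robot as it stands. Calls block until the motion is done:
- env.reach(position, orientation): joint-space move of the TCP to a pose.
- env.movel(position, frame=None, rate=0.15): straight line of the TCP; frame=None keeps the orientation; rate is the mean speed in m/s.
- env.goto_joints(angles): joint-space move.
- effector.release() and effector.grasp(squeeze=None): open the fingers fully, or close them until they stop; squeeze is the grip in N (None keeps the last).
- env.pause(seconds).
- solver.inverse_kinematics(position, orientation): joint angles nearest the present ones, or None.
- env.sense(): the state.
- viewer.read_camera(name): name is "scene" or "side" or "wrist"; returns (picture, depth): 400x640x3 uint8, red, green, blue; 400x640 float32, m along the optical axis (not along the pixel's ray), 0 where there is no reading.
- viewer.camera_info(name): a dict with "intrinsics" (3x3 intrinsics, pixels), "eye" and "rotation" of the camera in the world; the wrist camera has in their place "T_tool_cam" (4x4, takes a point from camera to tool coordinates, whose origin is the TCP and whose axes are the flange's). Camera axes: x right, y up, looking along -z (the intrinsics and any distortion apply to the point x, -y, -z); pixel columns grow to the right and rows downward; lengths in m; the calibration is good to about 2 mm. A picture is of the moment at which its call begins: read the wrist's pose just before it. camera_info takes no time and is no camera call.
A pose or a line that the arm cannot do raises env.PlanningError and nothing moves.
- workorder.finish_job(): hands the job in; it is judged then, once.
Trained networks look in the newest picture that a camera, given by its name, has taken for a name from the list of things; names that differ only in an ending like _2 or _b are one class to them, and where a whole thing is asked for, a point or a joint stands for the part that bears it (a point fixed in the world has none). Each returns a list of dicts, best first, with "score" (0 to 1); they miss things now and then, are a little off and sometimes report something else, mostly with a low value. They report only what shows in the picture. A call takes as long as a camera call. They do not tell look-alikes from the thing itself.
- search_frame(camera, name): "at" ([x, y, z] in m, in world coordinates, good to about 4 mm: the middle of the surface that is visible of it).
- tip_of(camera, name): "at" ([x, y, z] in m, in world coordinates, good to about 4 mm: a listed point, or the origin of a listed thing).
The state is a dict: "t": time; "joint_positions": joint angles; "joint_velocities": joint speeds; "tau": joint torques, N m; "ee_pos": TCP position; "tcp_rot": TCP orientation; "wrist_force": force on the tool from outside, world axes, zero at the start; "moment": the same for the moment, N m; "gripper_width": finger opening in m; "grasp_force": force on a finger pad.
Only numpy, scipy, OpenCV 4.12 (cv2) and the standard library are available. Lean on these libraries where they do the work, as an engineer would, in place of code of your own. Each camera call takes 0.05 s, during which the arm holds its last target. There are 200 camera calls.

## Working session

There is one attempt and no reset: what is moved stays moved. The work goes in short steps, each a Python script; the robot and the scene stay as the last script left them, time stands still between calls to the robot, and variables do not carry over. Pictures are saved under pics/ and viewed, at most 10 in all, crops included, and the job is handed in when it is done.

```bash
mkdir -p pics; ls
python3 - <<'E'
from station import env, viewer, search_frame, tip_of
import cv2,numpy as np
np.set_printoptions(precision=4,suppress=True)
for c in ["scene","side"]:
    p,d=viewer.read_camera(c); cv2.imwrite(f"pics/{c}0.png",p[:,:,::-1])
    np.savez(f"{c}0.npz",p=p,d=d)
    i=viewer.camera_info(c); print(c,{k:np.round(v,4).tolist() if not isinstance(v,str) else v for k,v in i.items()})
    for n in ["blank","blank_heel","blank_toe","bearer","rest","rest_lip","rack","slot_free","small_a"]:
        print(n,[(np.round(r["at"],3).tolist(),round(r["score"],2)) for r in tip_of(c,n)[:4]])
print(env.sense()["t"])
E
```

```text
pics
scene {'intrinsics': [[488.6117, 0.0, 318.8301], [0.0, 488.6117, 203.2859], [0.0, 0.0, 1.0]], 'eye': [1.4526, -0.3025, 1.1364], 'rotation': [[0.3424, -0.6932, 0.6342], [0.9396, 0.2508, -0.233], [0.0025, 0.6757, 0.7372]]}
blank [([0.558, 0.245, 0.019], 0.6)]
blank_heel [([0.476, 0.286, 0.026], 0.58), ([0.415, 0.131, 0.0], 0.38)]
blank_toe [([0.633, 0.202, 0.023], 0.98)]
bearer []
rest [([0.358, -0.133, 0.001], 0.85), ([0.79, -0.271, 0.0], 0.6), ([0.507, -0.024, 0.001], 0.58), ([0.27, 0.224, 0.002], 0.57)]
rest_lip [([0.292, 0.266, 0.016], 0.95), ([0.359, -0.087, 0.016], 0.64), ([0.803, -0.23, 0.013], 0.58)]
rack [([0.496, -0.326, 0.002], 0.64), ([0.332, -0.287, 0.003], 0.49)]
slot_free [([0.497, -0.346, 0.015], 0.95)]
small_a [([0.496, -0.384, 0.017], 0.72), ([0.497, -0.31, 0.018], 0.6), ([0.502, -0.274, 0.021], 0.45)]
side {'intrinsics': [[373.4448, 0.0, 323.7357], [0.0, 373.4448, 200.6333], [0.0, 0.0, 1.0]], 'eye': [0.4663, -0.7438, 0.7983], 'rotation': [[0.9964, 0.0652, -0.055], [-0.0848, 0.6887, -0.7201], [-0.009, 0.7221, 0.6917]]}
blank [([0.557, 0.245, 0.022], 0.57)]
blank_heel [([0.479, 0.286, 0.026], 0.6), ([0.51, 0.02, 0.015], 0.39)]
blank_toe [([0.628, 0.205, 0.028], 0.9)]
bearer [([0.557, 0.246, -0.001], 0.55), ([0.334, -0.292, -0.001], 0.16)]
rest [([0.356, -0.131, -0.001], 0.9), ([0.509, -0.021, -0.001], 0.81), ([0.789, -0.271, -0.003], 0.58), ([0.272, 0.226, 0.002], 0.57)]
rest_lip [([0.806, -0.228, 0.017], 0.91), ([0.295, 0.269, 0.018], 0.89), ([0.509, 0.019, 0.011], 0.64), ([0.355, -0.084, 0.015], 0.56)]
rack [([0.628, 0.205, 0.028], 0.15)]
slot_free [([0.496, -0.348, 0.011], 0.95), ([0.48, 0.288, 0.027], 0.48)]
small_a [([0.499, -0.308, 0.02], 0.91), ([0.503, -0.273, 0.018], 0.88), ([0.493, -0.383, 0.022], 0.62), ([0.685, 0.075, 0.001], 0.62)]
1.0
```

View pics/scene0.png

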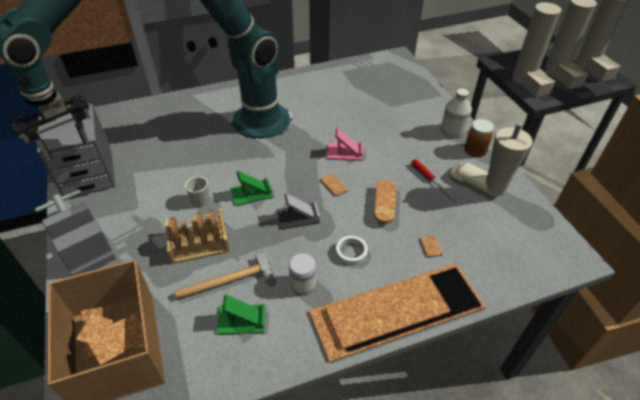

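View pics/side0.png

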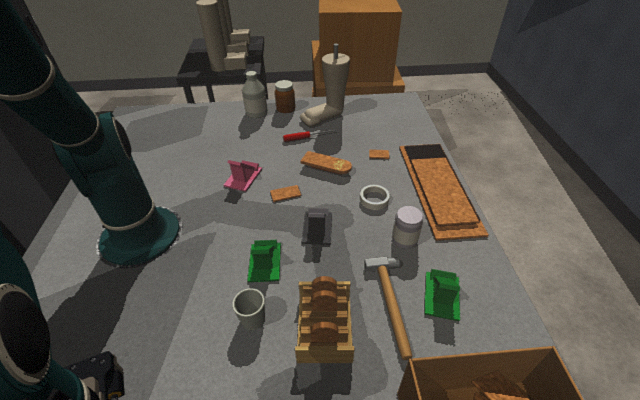

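```bash
cat > h.py <<'E'
import numpy as np, cv2
from station import env, effector, solver, viewer, workorder, search_frame, tip_of
np.set_printoptions(precision=4,suppress=True)
def cloud(p,d,info,T=None):
    K=np.array(info["intrinsics"]); v,u=np.mgrid[:400,:640]
    X=np.stack([(u-K[0,2])/K[0,0]*d,-(v-K[1,2])/K[1,1]*d,-d],-1)
    if T is None: W=X@np.array(info["rotation"]).T+np.array(info["eye"])
    else: W=X@T[:3,:3].T+T[:3,3]
    W[d<=0]=np.nan
    return W
def box(W,c,r): return (np.abs(W[...,0]-c[0])<r)&(np.abs(W[...,1]-c[1])<r)
E
python3 - <<'E'
from h import *
crops=[]
for c in ["scene","side"]:
    z=np.load(f"{c}0.npz"); info=viewer.camera_info(c); print({k:v for k,v in info.items() if k not in("intrinsics","eye","rotation")})
    W=cloud(z["p"],z["d"],info); Z=W[...,2]
    print(c,"table z",np.nanmedian(Z[box(W,(.6,.05),.05)]))
    m=box(W,(.557,.245),.13)&(Z>.026)&(Z<.045)
    P=W[m][:,:2]; r=cv2.minAreaRect(P.astype(np.float32)); print("blank",m.sum(),np.median(Z[m]),r)
    q=W[m]; q0=q.mean(0); w,V=np.linalg.eigh(np.cov((q-q0)[:,:2].T)); print(q0,V[:,1],np.degrees(np.arctan2(*V[::-1,1])))
    m=box(W,(.508,-.02),.09)&(Z>.004)&(Z<.1)
    r=cv2.minAreaRect(W[m][:,:2].astype(np.float32)); print("rest",m.sum(),r, Z[m].max())
    # sloping face fit
    m=box(W,(.508,-.015),.045)&(Z>.028)&(Z<.088); q=W[m]
    for _ in range(8):
        A=np.c_[q[:,:2],np.ones(len(q))]; s=np.linalg.lstsq(A,q[:,2],rcond=None)[0]; e=q[:,2]-A@s
        q=q[np.abs(e)<max(.003,1.5*e.std())]
    print("slope",len(q),s,np.degrees(np.arctan2(s[1],s[0])),np.hypot(*s[:2]),q.mean(0))
    m=box(W,(.497,-.328),.1)&(Z>.045)&(Z<.066)
    r=cv2.minAreaRect(W[m][:,:2].astype(np.float32)); print("rack>",m.sum(),r,np.percentile(W[m],[2,98],axis=0).ravel())
    im=z["p"]
    crops.append(cv2.resize(im[140:260,150:420] if c=="scene" else im[140:365,190:460],(780,346) if c=="scene" else (312,250),interpolation=cv2.INTER_CUBIC))
o=np.zeros((596,780,3),np.uint8); o[:346]=crops[0]; o[346:,:312]=crops[1]
cv2.imwrite("pics/crop1.png",o[:,:,::-1])
E
```

```text
{}
scene table z -0.0005278408429646442
blank 758 0.031105608900401926 ((0.5912532806396484, 0.2199452668428421), (0.07271488755941391, 0.26058104634284973), 56.295318603515625)
[0.5597 0.2423 0.0311] [-0.8829  0.4695] 151.99837980493658
rest 969 ((0.5044426918029785, -0.01698862761259079), (0.1780381202697754, 0.17176499962806702), 4.4485554695129395) 0.09120997624164007
slope 169 [-0.1962 -0.9409  0.136 ] -101.77737557475162 0.9611831041009936 [ 0.5074 -0.0222  0.0573]
rack> 1020 ((0.5004239082336426, -0.3285939693450928), (0.16405731439590454, 0.12593235075473785), 85.16474151611328) [ 0.4488 -0.4104  0.0464  0.5585 -0.248   0.0643]
{}
side table z -9.68269823462542e-05
blank 602 0.031389469884399335 ((0.5533746480941772, 0.24333812296390533), (0.06559804826974869, 0.1689821183681488), 62.02591323852539)
[0.5502 0.242  0.0313] [-0.8863  0.4631] 152.4155321708343
rest 959 ((0.5184080600738525, -0.021449938416481018), (0.1530521661043167, 0.1340446025133133), 8.035505294799805) 0.09052413135126314
slope 63 [ 0.0696 -0.3458  0.006 ] -78.61298588385881 0.3527258487492953 [ 0.4991 -0.0455  0.0562]
rack> 1874 ((0.49485403299331665, -0.32807862758636475), (0.1667337268590927, 0.11852781474590302), 85.30440521240234) [ 0.4386 -0.4127  0.0458  0.5493 -0.2495  0.064 ]
```

View pics/crop1.png

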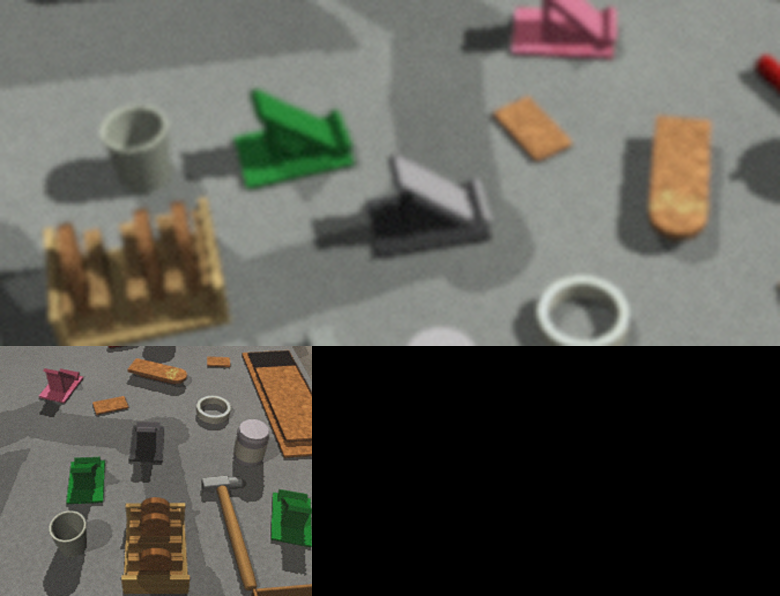

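Run:
```python
from h import *
s=env.sense(); R0=np.array(s["tcp_rot"]); print(s["t"],R0); T=np.array(viewer.camera_info("wrist")["T_tool_cam"]); print(T,viewer.camera_info("wrist")["intrinsics"])
off=R0@T[:3,3]
for n,(x,y) in dict(rack=(.497,-.33),rest=(.508,-.015),blank=(.555,.245)).items():
    p=np.array([x-off[0],y-off[1],.30])
    try: env.reach(p,R0)
    except env.PlanningError as e: print(n,e); continue
    env.pause(.2); s=env.sense(); pic,d=viewer.read_camera("wrist")
    np.savez(f"w_{n}.npz",p=pic,d=d,pos=s["ee_pos"],R=s["tcp_rot"]); print(n,s["t"],s["ee_pos"])
    for k in dict(rack=["slot_free","small_a","rack"],rest=["rest","rest_lip"],blank=["blank","blank_heel","blank_toe","bearer"])[n]:
        print(k,[(np.round(r["at"],4).tolist(),round(r["score"],2)) for r in tip_of("wrist",k)[:3]])
o=[cv2.resize(np.load(f"w_{n}.npz")["p"],(400,250)) for n in ("rack","rest","blank")]
cv2.imwrite("pics/w1.png",np.vstack([np.hstack(o[:2]),np.hstack([o[2],o[2]*0])])[:,:,::-1])
```

```text
1.0 [[ 0.9415  0.337  -0.    ]
 [ 0.337  -0.9415 -0.    ]
 [-0.      0.     -1.    ]]
[[ 0.0001  0.956   0.2934  0.0845]
 [ 1.      0.0002 -0.0011  0.0015]
 [-0.0011  0.2934 -0.956  -0.1695]
 [ 0.      0.      0.      1.    ]] [[288.6355   0.     321.8002]
 [  0.     288.6355 199.0971]
 [  0.       0.       1.    ]]
rack 2.4667 [ 0.4161 -0.3582  0.2995]
slot_free [([0.4946, -0.3452, 0.0131], 0.59)]
small_a [([0.499, -0.3106, 0.0214], 0.76), ([0.4948, -0.3851, 0.0193], 0.71), ([0.5009, -0.2729, 0.0193], 0.69)]
rack []
rest 4.0667 [ 0.4281 -0.0431  0.2999]
rest [([0.5038, -0.0198, 0.0014], 0.93), ([0.3596, -0.132, 0.0041], 0.93), ([0.2739, 0.2275, -0.0042], 0.6)]
rest_lip [([0.511, 0.0259, 0.0192], 0.95), ([0.2948, 0.2688, 0.0208], 0.93), ([0.3606, -0.0899, 0.0173], 0.61)]
blank 5.45 [0.4754 0.2164 0.3001]
blank [([0.5574, 0.2456, 0.0168], 0.93)]
blank_heel [([0.4825, 0.2827, 0.0279], 0.7)]
blank_toe [([0.6282, 0.2032, 0.0216], 0.83)]
bearer []
```

View pics/w1.png

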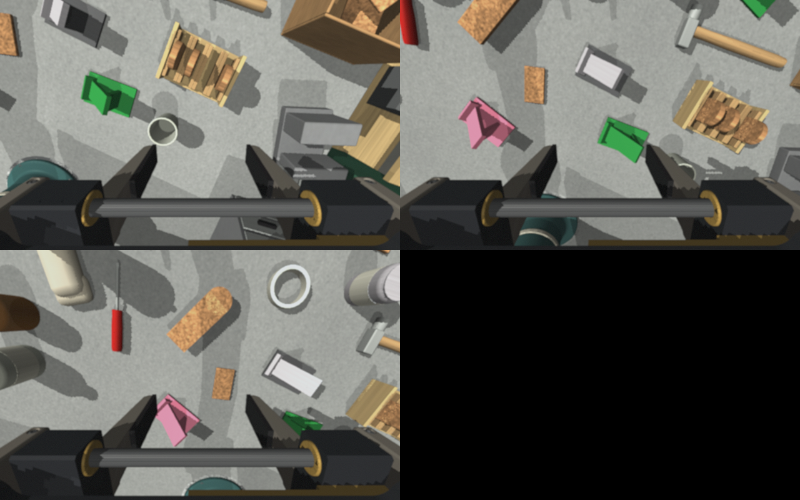

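```bash
cat >> h.py <<'E'
def wcloud(f):
    z=np.load(f); i=viewer.camera_info("wrist"); T=np.eye(4); T[:3,:3]=z["R"]; T[:3,3]=z["pos"]
    return z["p"],cloud(z["p"],z["d"],i,T@np.array(i["T_tool_cam"]))
E
python3 - <<'E'
from h import *
def rect(m,W,lbl):
    m=m.astype(np.uint8); n,l,st,_=cv2.connectedComponentsWithStats(m); k=1+np.argmax(st[1:,4]); m=l==k
    P=W[m]; print(lbl,m.sum(),np.median(P[:,2]),cv2.minAreaRect(P[:,:2].astype(np.float32))); return P
p,W=wcloud("w_blank.npz"); Z=W[...,2]
P=rect(box(W,(.556,.245),.12)&(Z>.026)&(Z<.04),W,"blank")
p,W=wcloud("w_rest.npz"); Z=W[...,2]; print("table",np.nanmedian(Z[box(W,(.58,0),.03)]))
P=rect(box(W,(.508,-.018),.09)&(Z>.004)&(Z<.1),W,"rest all")
P=rect(box(W,(.508,-.018),.09)&(Z>.003)&(Z<.014),W,"rest base")
m=box(W,(.508,-.012),.05)&(Z>.03)&(Z<.086);q=W[m]
for t in(.008,.006,.004,.003,.003):
    A=np.c_[q[:,:2],np.ones(len(q))]; s=np.linalg.lstsq(A,q[:,2],rcond=None)[0]; q=q[np.abs(q[:,2]-A@s)<t]
print("face",len(q),s,np.degrees(np.arctan2(s[1],s[0])),np.hypot(*s[:2]),cv2.minAreaRect(q[:,:2].astype(np.float32)))
u=s[:2]/np.hypot(*s[:2]); print("s@z=.016 along",u, "mean",q.mean(0))
m=box(W,(.508,-.018),.09)&(Z>.004)&(Z<.1); B=W[m]
t=(B[:,:2]-[.508,-.02])@[0,-1]
for a in np.arange(-.07,.075,.01):
    k=(t>a)&(t<a+.01)
    if k.sum()>3: print(round(a,3),k.sum(),np.percentile(B[k,2],[5,50,95]),np.percentile(B[k,0],[2,98]))
p,W=wcloud("w_rack.npz"); Z=W[...,2]
P=rect(box(W,(.497,-.33),.12)&(Z>.004)&(Z<.07),W,"rack all")
P=rect(box(W,(.497,-.33),.12)&(Z>.05)&(Z<.066),W,"rack top")
m=box(W,(.497,-.33),.12)&(Z>.05)&(Z<.066); B=W[m]
for yaw in np.radians([84,85,86,87]):
    t=(B[:,:2]-[.497,-.33])@[np.cos(yaw),np.sin(yaw)]
    h,e=np.histogram(t,np.arange(-.09,.09,.002)); print(np.degrees(yaw),h, (h.astype(float)**2).sum())
E
```

```text
blank 4847 0.03161439013900441 ((0.5564217567443848, 0.24405162036418915), (0.06002087891101837, 0.170132115483284), 62.88039016723633)
table -0.00039312902779331527
rest all 4307 0.02073279433820563 ((0.5043438673019409, -0.02243480086326599), (0.12187240272760391, 0.08009518682956696), 82.48916625976562)
rest base 1819 0.007619069471762718 ((0.5041906237602234, -0.023597314953804016), (0.11952725052833557, 0.08009518682956696), 82.48916625976562)
face 1389 [-0.1295 -0.9892  0.1027] -97.45753577923745 0.9976403987369933 ((0.5044589042663574, -0.021641619503498077), (0.058249443769454956, 0.04394858703017235), 82.76168823242188)
s@z=.016 along [-0.1298 -0.9915] mean [ 0.5046 -0.0225  0.0597]
-0.07 6 [0.0105 0.0189 0.0201] [0.477  0.4915]
-0.06 256 [0.0072 0.0218 0.0253] [0.4734 0.5414]
-0.05 401 [0.0068 0.0182 0.0245] [0.4721 0.549 ]
-0.04 362 [0.0068 0.0174 0.0267] [0.4707 0.5482]
-0.03 367 [0.0065 0.0279 0.0365] [0.4695 0.5467]
-0.02 370 [0.0064 0.0383 0.0468] [0.4686 0.5454]
-0.01 382 [0.0066 0.0489 0.057 ] [0.4671 0.5439]
0.0 388 [0.0068 0.0595 0.0674] [0.4655 0.5425]
0.01 402 [0
[... 1364 characters left out ...]
94  59  54  16   0   0   0
   0   0   0  19  33   7  92 110 110 111 110 109 112 113  25   0   0   0
   0   0   0   0   0   6  99 114 110 115 113 113 113 105  11   8  12   0
   0   0   0   0   0  15 108 118 116 116 118 117 121 105  10  26  41   0
   0   0   0   0   0  21  50  52  83 103 218 154 145 150 128   9   0] 577449.0
87.0 [  0   0   0   0  22  93 127 127 151 143 115  90  62  43  24   0   0   0
   0   0   0  23  29  18  84 107 112 110 109 109 113 103  34   0   0   0
   0   0   0   0   0  19  88 113 114 113 113 113 113  92  21  10  10   0
   0   0   0   0   0  30 100 115 117 117 115 119 120  90  21  31  36   0
   0   0   0   0   0  30  46  52  79 137 162 178 149 151 106  23   0] 548937.0
```

```bash
cat >> h.py <<'E'
def d(a): a=np.radians(a); return np.array([np.cos(a),np.sin(a),0])
Zv=np.array([0,0,1.])
def fr(x,z): return np.c_[x,np.cross(z,x),z]
B0=(np.array([.5564,.2441,.020]),fr(d(-27.1),Zv))
u=d(-97.5); q=.5**.5
RR=fr(q*(u+Zv),q*(Zv-u)); LIP=np.array([.5043,-.0228,.016])-.045*u
BR=(LIP+.085*RR[:,0],RR)
rx=d(85.2); SL=np.array([.4973,-.3459,.018])
BS=(SL-.006*rx+.085*Zv,fr(Zv,rx))
def across(B,s,g=(.030,0,.008)):   # grip across width, tool along -bz
    R=B[1]; t=fr(s*R[:,0],-R[:,2]); return B[0]+R@np.array(g)-.019*R[:,2],t
def toe(B,s,g=(.066,0,.006)):      # grip toe across thickness, tool along -bx
    R=B[1]; t=fr(s*R[:,1],-R[:,0]); return B[0]+R@np.array(g)-.019*R[:,0],t
def sh(P,v): return P[0]+np.array(v),P[1]
E
python3 - <<'E'
from h import *
for s in(1,-1):
    a=across(B0,s); r=across(BR,s); t=toe(BR,s); k=toe(BS,s)
    for n,P in dict(pick=a,pickup=sh(a,[0,0,.12]),rest=r,restup=sh(r,.1*RR[:,2]+[0,0,.03]),restup2=sh(r,.2*RR[:,2]),toe=t,toeapp=sh(t,.09*RR[:,0]),lift=sh(t,[0,0,.15]),slot=k,slotup=sh(k,[0,0,.15])).items():
        j=solver.inverse_kinematics(*P); print(s,n,np.round(P[0],3),None if j is None else np.round(j,2))
E
```

```text
1 pick [0.583 0.23  0.009] [-0.15  0.73 -0.38  1.76  0.38  0.73 -2.78]
1 pickup [0.583 0.23  0.129] [-0.1   0.57 -0.45  1.71  0.3   0.93 -2.71]
1 rest [ 0.499 -0.067  0.09 ] [ 0.43  1.03 -1.11  1.91  1.28  1.79  1.75]
1 restup [0.508 0.004 0.19 ] [ 0.29  0.85 -1.11  1.8   1.08  1.83  1.84]
1 restup2 [0.517 0.074 0.231] [ 0.05  0.71 -0.89  1.69  0.91  1.79  1.92]
1 toe [ 0.499 -0.067  0.114] [ 0.79  0.63 -0.36  1.94 -0.64  1.   -0.78]
1 toeapp [ 0.49  -0.13   0.177] [ 0.82  0.55 -0.27  1.85 -0.61  1.2  -0.79]
1 lift [ 0.499 -0.067  0.264] [ 0.83  0.4  -0.41  1.86 -0.62  1.25 -0.96]
1 slot [ 0.497 -0.346  0.15 ] [ 0.9   0.52 -0.47  1.75  0.28  0.94 -1.33]
1 slotup [ 0.497 -0.346  0.3  ] [ 0.9   0.36 -0.45  1.59  0.17  1.22 -1.24]
-1 pick [0.583 0.23  0.009] [ 0.15  0.89 -0.84  1.74  0.82  0.9   0.05]
-1 pickup [0.583 0.23  0.129] [ 0.21  0.74 -0.94  1.69  0.67  1.07  0.15]
-1 rest [ 0.499 -0.067  0.09 ] [ 0.03  0.7  -0.5   1.94  0.98  1.34 -1.21]
-1 restup [0.508 0.004 0.19 ] [ 0.    0.61 -0.63  1.82  0.87  1.56 -1.13]
-1 restup2 [0.517 0.074 0.231] [-0.06  0.64 -0.71  1.69  0.83  1.7  -1.15]
-1 toe [ 0.499 -0.067  0.114] [ 0.7   0.61 -0.25  1.94 -0.7   1.04  2.42]
-1 toeapp [ 0.49  -0.13   0.177] [ 0.44  0.53  0.22  1.88 -0.8   1.33  2.53]
-1 lift [ 0.499 -0.067  0.264] [ 0.24  0.37  0.33  1.9  -0.83  1.4   2.38]
-1 slot [ 0.497 -0.346  0.15 ] [ 1.06  0.58 -0.69  1.74  0.43  0.99  1.69]
-1 slotup [ 0.497 -0.346  0.3  ] [ 1.    0.39 -0.59  1.59  0.23  1.23  1.85]
```

Run:
```python
from h import *
a=across(B0,-1); print(env.sense()["t"])
env.reach(*sh(a,[0,0,.1])); env.movel(a[0],a[1],rate=.1)
effector.grasp(35); env.pause(.2); s=env.sense(); print(s["t"],s["ee_pos"],s["gripper_width"],s["grasp_force"],s["wrist_force"])
env.movel(a[0]+[0,0,.2],a[1]); env.pause(.2); s=env.sense(); print(s["t"],s["gripper_width"],s["wrist_force"],s["moment"])
p,dd=viewer.read_camera("side"); 
W=cloud(p,dd,viewer.camera_info("side"))
m=box(W,(.556,.244),.1)&(W[...,2]>.2)&(W[...,2]<.25)
for n in("blank_toe","blank_heel"): print(n,[(r["at"],r["score"]) for r in tip_of("side",n)[:2]])
print("expected toe", B0[0]+B0[1]@[.085,0,.006]+[0,0,.2], "heel",B0[0]+B0[1]@[-.085,0,.006]+[0,0,.2])
cv2.imwrite("pics/lift.png",p[:,:,::-1])
```

```text
5.7
9.375 [0.5832 0.2304 0.0092] 0.059273046050004406 34.97318744659424 [ 0.8306 -0.0624  2.9306]
11.0583 0.059424422283618585 [ 0.0329 -0.3496 -1.0068] [-0.0108 -0.186  -0.0054]
blank_toe [([0.6282, 0.2048, 0.2276], 0.68), ([0.5554, 0.2459, 0.2197], 0.17)]
blank_heel [([0.4802, 0.2905, 0.2254], 0.83)]
expected toe [0.6321 0.2054 0.226 ] heel [0.4807 0.2828 0.226 ]
```

View pics/lift.png

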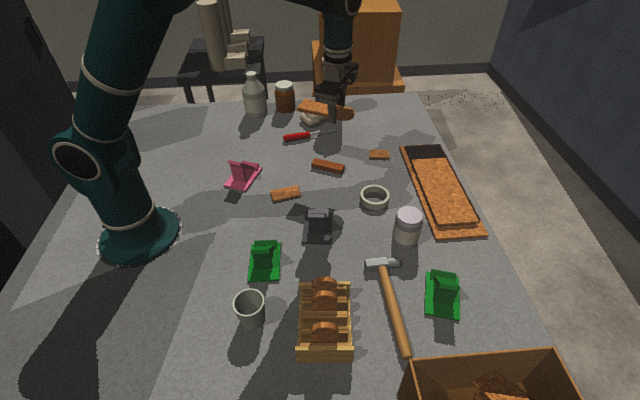

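```bash
cat >> h.py <<'E'
def guarded(P,dirn,maxd,step,F,rate=.03):
    f0=np.array(env.sense()["wrist_force"]); n=0
    while n*step<maxd-1e-9:
        n+=1; env.movel(P[0]+n*step*dirn,P[1],rate=rate); f=-(np.array(env.sense()["wrist_force"])-f0)@dirn
        if f>F: break
    print("guarded",round(n*step,4),round(f,2),env.sense()["t"]); return sh(P,n*step*dirn)
E
python3 - <<'E'
from h import *
r=across(BR,-1); bx,bz=RR[:,0],RR[:,2]
env.reach(*sh(r,.15*bz+.02*bx)); print(env.sense()["t"])
env.movel(*sh(r,.04*bz+.006*bx),rate=.15); P=sh(r,.004*bz+.006*bx); env.movel(*P,rate=.06); env.pause(.15)
P=guarded(P,-bz,.007,.001,3)
P=guarded(P,-bx,.012,.001,5)
P=guarded(P,-bz,.003,.001,4)
s=env.sense(); print(s["wrist_force"],s["ee_pos"]-P[0])
np.savez("P.npz",p=P[0],R=P[1])
p,dd=viewer.read_camera("scene"); cv2.imwrite("pics/rest1.png",cv2.resize(p[130:260,220:400],(720,520))[:,:,::-1])
for c in("scene","side"):
    if c=="side": viewer.read_camera(c)
    for n in("blank_toe","blank_heel"): print(n,[(r["at"],r["score"]) for r in tip_of(c,n)[:2]])
print("exp",BR[0]+RR@[.085,0,.006],BR[0]+RR@[-.085,0,.006])
E
```

```text
12.3917
guarded 0.005 7.05 15.4333
guarded 0.007 6.66 17.1833
guarded 0.001 5.79 17.4333
[-2.474   4.3821 17.9675] [ 0.0008 -0.0004  0.0034]
blank_toe [([0.4939, -0.0969, 0.1397], 0.78), ([0.3333, -0.2927, 0.0039], 0.6)]
blank_heel [([0.5092, 0.027, 0.0167], 0.56)]
blank_toe [([0.4918, -0.0935, 0.1434], 0.51), ([0.5109, 0.0232, 0.0128], 0.49)]
blank_heel []
exp [ 0.495  -0.0932  0.1405] [0.5107 0.026  0.0202]
```

View pics/rest1.png

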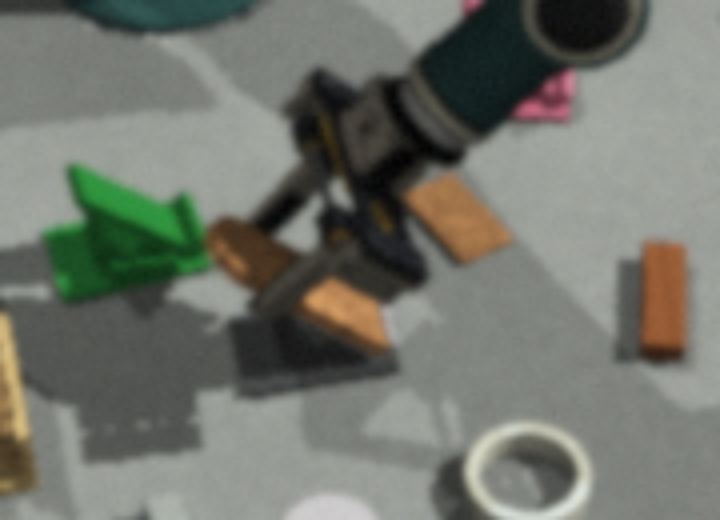

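Run:
```python
from h import *
z=np.load("P.npz"); P=(z["p"],z["R"]); bx,bz=RR[:,0],RR[:,2]
effector.release(); env.pause(.3); env.movel(*sh(P,.13*bz),rate=.15); env.movel(*sh(P,.13*bz+[0,0.03,.12]),rate=.2)
t=toe(BR,1); A=sh(t,.1*bx+[0,0,.1])
env.reach(*A); s=env.sense(); print(s["t"],s["ee_pos"])
env.pause(.2)
for c in("scene","side","wrist"):
    s=env.sense(); p,dd=viewer.read_camera(c)
    if c=="wrist": np.savez("w_lean.npz",p=p,d=dd,pos=s["ee_pos"],R=s["tcp_rot"]); _,W=wcloud("w_lean.npz")
    else: W=cloud(p,dd,viewer.camera_info(c))
    for n in("blank_toe","blank_heel"): print(c,n,[(r["at"],r["score"]) for r in tip_of(c,n)[:2]])
    L=(W-BR[0])@RR   # in nominal blank frame
    m=(np.abs(L[...,0])<.1)&(np.abs(L[...,1])<.04)&(L[...,2]>.004)&(L[...,2]<.022); q=L[m]
    if m.sum()>30:
        A_=np.c_[q[:,:2],np.ones(len(q))]; k=np.linalg.lstsq(A_,q[:,2],rcond=None)[0]; print(m.sum(),"top plane",k,cv2.minAreaRect(q[:,:2].astype(np.float32)))
    if c=="scene": o=cv2.resize(p[130:260,220:400],(720,520))
cv2.imwrite("pics/lean.png",o[:,:,::-1])
```

```text
21.6417 [ 0.4891 -0.1347  0.2839]
scene blank_toe [([0.4964, -0.0938, 0.1367], 0.78)]
scene blank_heel [([0.5074, -0.0369, 0.0806], 0.62)]
651 top plane [-0.0066 -0.0234  0.0105] ((-0.0040883272886276245, 0.0026307329535484314), (0.07015382498502731, 0.182416632771492), 88.88179779052734)
side blank_toe [([0.4916, -0.0918, 0.1405], 0.35)]
side blank_heel [([0.5125, 0.0279, 0.0229], 0.54)]
wrist blank_toe [([0.4939, -0.0951, 0.1395], 0.81)]
wrist blank_heel [([0.5154, 0.0257, 0.0207], 0.95)]
1392 top plane [-0.0191 -0.0241  0.0109] ((-0.003831110894680023, 0.002753598615527153), (0.18263854086399078, 0.06302657723426819), 0.926507294178009)
```

View pics/lean.png

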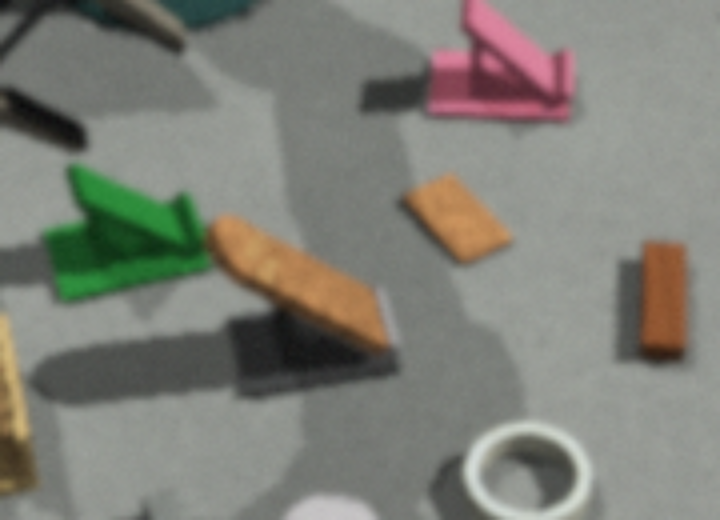

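Run:
```python
from h import *
bx,bz=RR[:,0],RR[:,2]; t=toe(BR,1)
env.movel(*sh(t,.07*bx),rate=.2); env.movel(*t,rate=.08); s=env.sense(); print(s["t"],s["ee_pos"]-t[0],s["wrist_force"])
effector.grasp(30); env.pause(.2); s=env.sense(); print(s["gripper_width"],s["grasp_force"],s["wrist_force"])
env.movel(*sh(t,[0,0,.05]),rate=.1); env.movel(*sh(t,[0,0,.19]),rate=.2)
k=toe(BS,1); env.reach(*sh(k,[0,0,.15])); env.pause(.3); s=env.sense(); print(s["t"],s["gripper_width"],s["wrist_force"],s["ee_pos"]-k[0],np.abs(s["tcp_rot"]-k[1]).max())
E0=(BS[0]+[0,0,.15],BS[1])
for c in("side","scene"):
    p,dd=viewer.read_camera(c); W=cloud(p,dd,viewer.camera_info(c))
    for n in("blank_toe","blank_heel"): print(c,n,[(np.round(r["at"],4),r["score"]) for r in tip_of(c,n)[:2]])
    L=(W-E0[0])@E0[1]
    m=(np.abs(L[...,0]+.03)<.058)&(np.abs(L[...,1])<.04)&(np.abs(L[...,2]-.006)<.02); q=L[m]
    print(m.sum(), np.percentile(q,[2,10,50,90,98],axis=0).tolist())
    for lo in np.arange(-.09,.03,.02):
        b=q[(q[:,0]>lo)&(q[:,0]<lo+.02)]; print(round(lo,2),len(b),np.percentile(b,[3,50,97],axis=0)[:,1:].tolist() if len(b) else "")
    if c=="side": cv2.imwrite("pics/over.png",cv2.resize(p[130:390,220:480],(600,600))[:,:,::-1])
print("exp heel",E0[0]+E0[1]@[-.085,0,.006])
```

```text
24.0833 [ 0.0003 -0.0005  0.0002] [-0.4896 -0.5405  0.1627]
0.011891929246601858 29.99330922961235 [0.3713 1.2006 1.5365]
28.3083 0.011781132789971815 [ 0.3411 -0.0048 -1.6342] [-0.0001  0.0003  0.1497] 0.0007316070878427856
side blank_toe []
side blank_heel [(array([ 0.5009, -0.3437,  0.1732]), 0.92)]
1180 [[-0.08289275118500347, -0.029649944786521876, -0.00188049720983811], [-0.07227055609894263, -0.024852558919483764, -0.0012706681329231443], [-0.023429103069565138, -0.0015714010838899033, -0.0004069452698679413], [0.017641014421926463, 0.022959846032608186, 0.00041849766765449765], [0.025485272554525144, 0.027928475969229823, 0.0009305408211145735]]
-0.09 140 [[-0.028595216472850533, -0.0015270490570651097], [-0.002318533133090695, -0.00042840046087542247], [0.02653299329136953, 0.000788970301091946]]
-0.07 191 [[-0.029118288052467075, -0.0015044942550869439], [-0.0021018794755750707, -0.0003270645701424818], [0.026733669114057845, 0.0008192599747592123]]
-0.05 192 [[-0.028403444689291135, -0.0017645644283081142], [-0.00017367897748061742, -0.0004234604185418999], [0.026265062538
[... 1244 characters left out ...]
 0.008305833377875422], [0.036631952850756794, 0.010985420745453047]]
-0.05 41 [[-0.02175916120355329, -0.0006826165923997385], [0.03152422616200649, 0.008391408365371729], [0.03589733114113174, 0.011092109881641419]]
-0.03 46 [[-0.021410820497443674, -0.00042068918029168346], [0.032003252777344955, 0.008304787508531052], [0.03619762337476828, 0.01112715220112021]]
-0.01 46 [[-0.01654125058515802, -0.00029868712797275957], [0.031972630004253974, 0.008159905495685838], [0.03540445303906897, 0.011019834750690854]]
0.01 42 [[-0.01711994896826684, -0.00015403759764316525], [0.03122197650777348, 0.008071013030655862], [0.03654607349956707, 0.010978216459769409]]
exp heel [ 0.4973 -0.3459  0.168 ]
```

View pics/over.png

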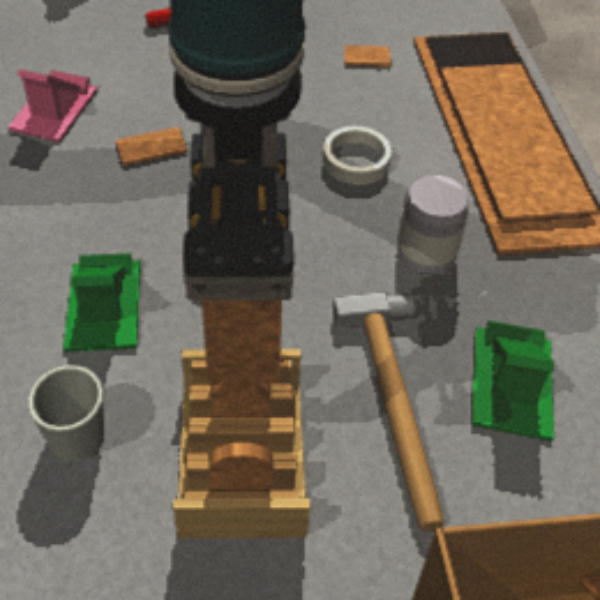

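Run:
```python
from h import *
k=toe(BS,1)
P=sh(k,[0,0,.045]); env.movel(*P,rate=.12); env.pause(.1)
P=guarded(P,-Zv,.040,.005,5,.06)
if P[0][2]-k[0][2]<.006: P=guarded(P,-Zv,.012,.001,8)
s=env.sense(); print(P[0]-k[0],s["ee_pos"]-k[0],s["wrist_force"],s["moment"],s["t"])
viewer.read_camera("scene")
for n in("blank_toe",): print(n,[(np.round(r["at"],4),r["score"]) for r in tip_of("scene",n)[:2]])
```

```text
guarded 0.04 0.65 31.7333
guarded 0.007 11.92 33.4833
[ 0.     0.    -0.002] [ 0.0012 -0.0002  0.    ] [-1.4587  1.8777 10.3701] [ 0.5156  0.471  -0.0357] 33.4833
blank_toe [(array([ 0.4998, -0.3489,  0.189 ]), 0.64)]
```

Run:
```python
from h import *
effector.release(); env.pause(.4); s=env.sense()
env.movel(np.array(s["ee_pos"])+[0,0,.15],rate=.12); env.pause(.3); print(env.sense()["t"],env.sense()["wrist_force"])
o=[]
for c in("side","scene"):
    p,dd=viewer.read_camera(c); W=cloud(p,dd,viewer.camera_info(c))
    L=(W-BS[0])@BS[1]; m=(np.abs(L[...,0]-.0)<.09)&(np.abs(L[...,1])<.04)&(np.abs(L[...,2]-.006)<.02)&(W[...,2]>.12); q=L[m]
    print(c,m.sum(),"top z",W[m][:,2].max(),np.percentile(q,[3,50,97],axis=0).tolist(),np.polyfit(q[:,0],q[:,2],1))
    for n in ("blank_toe","blank_heel","small_a"): print(n,[(np.round(r["at"],3).tolist(),round(r["score"],2)) for r in tip_of(c,n)[:3]])
    o.append(cv2.resize(p,(640,400))[130:390,200:500] if c=="side" else p[130:390,100:400])
cv2.imwrite("pics/end.png",cv2.resize(np.hstack(o),(800,347))[:,:,::-1])
```

```text
36.9167 [ 0.2276 -0.027   0.063 ]
side 676 top z 0.18949920674347132 [[0.020382030790789374, -0.0275975866324305, -0.0019748601940068927], [0.058458259020521736, -0.00030373633759026925, -0.000580022652928758], [0.08457210481137223, 0.027231856408591028, 0.009227690111835243]] [ 0.0753 -0.0036]
blank_toe [([0.496, -0.349, 0.19], 0.65)]
blank_heel [([0.5, -0.345, 0.02], 0.87), ([0.661, -0.291, 0.003], 0.42)]
small_a [([0.334, -0.295, -0.001], 0.74), ([0.493, -0.384, 0.022], 0.57)]
scene 177 top z 0.19204570409939814 [[0.01963344259740692, -0.01843999071435442, -0.000875234819692926], [0.06446222221249062, 0.02525422999163538, 0.006320926579172717], [0.08489452308915615, 0.035875423077605266, 0.010832699139048496]] [-0.0249  0.0075]
blank_toe [([0.5, -0.351, 0.188], 0.81), ([0.558, 0.246, -0.0], 0.55), ([0.746, 0.303, 0.0], 0.44)]
blank_heel [([0.496, -0.305, 0.021], 0.7)]
small_a [([0.494, -0.381, 0.015], 0.79), ([0.497, -0.309, 0.02], 0.75), ([0.501, -0.272, 0.02], 0.56)]
```

View pics/end.png

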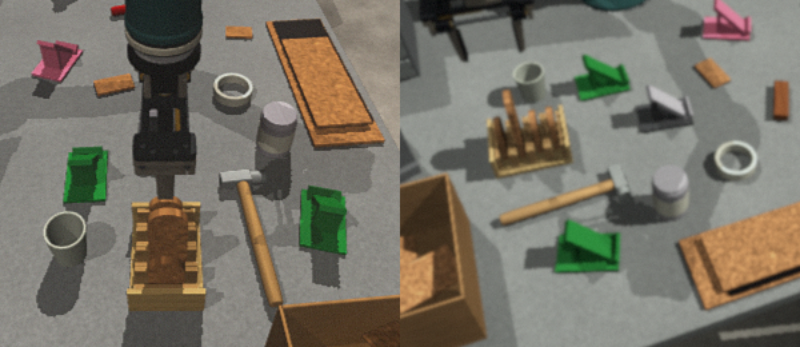

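The blank stands upright in the free slot at full depth (its top is at 0.189 m), the small blanks are still in their slots, and nothing else on the bench has moved.

```bash
python3 -c "
from h import *
print(workorder.finish_job())"
```

```text
the job is handed in; nothing more can be done
None
```

The job is done and handed in at about 37 s: I leaned the blank on the grey rest and let it go, then took it again by the toe and stood it heel down at the bottom of the free slot.

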